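# Hang the drainer tray on the bottle rinser and hold it for the pin

### The job

Pick up the drainer tray by its blue hand grip and tip it hinge edge down, to about 40 degrees, over the rinser's trough so that both porcelain stoppers slide off into the trough, then bring it level. Offer its two hinge knuckles down into the gaps between the rinser's knuckles so that all the bores line up and a pin could be pushed straight through, and finish while still holding the tray there, level and steady, its weight in the gripper and not leaning or pressing on the rinser. Do not bang the tray on the rinser, and leave the brass hinge pin and the two bottles alone.

Things in the scene. Friction and masses are not known exactly. Their poses are not given: they have to be found in the camera images.
- tray: Loose steel drainer tray, 0.3 to 0.45 kg. Origin: centre of its underside; x along its hinge (200 mm long), y from hand grip to hinge edge, z up. Flat slippery deck, top at z 27 mm, y -50 to 45. Walls 3 mm thick, 45 mm high, on the grip side and both ends; the hinge edge is open: things slide off there when tipped. Two knuckles stick out of that edge, below deck level. It stands on its walls.
- tray_grip (a point): Centre of the tray's blue upright hand grip, 80 mm long (x), 14 thick (y), 36 high, standing on the middle of the grip-side wall; at tray x 0, y -48.5, z 64 mm, tray's axes. Take it from above across its thickness. The tray's weight hangs about 40 mm to the hinge side of it, so grip firmly (40 N or more).
- knuckle_near (a point): Middle of the bore of the tray's hinge knuckle at tray x -60 mm (y 63, z 12 mm), with the tray's axes. The knuckle is a 30 mm long sleeve along tray x, 22 mm outside diameter, 11 mm bore.
- knuckle_far (a point): The same for the tray's other knuckle, at tray x +60 mm (y 63, z 12 mm).
- rinser: Fixed bottle rinser: open steel trough 300 (x) by 200 (y) by 119 mm high, walls 4 mm, floor at z 24 mm, two thin nozzles inside (to z 81) at x -70 and 70, y 55. Origin: centre of its underside, z up. On its -y side stand four fixed knuckles along x (22 mm across, bore 11, each 20 long) in two pairs, each with a 36 mm gap. Hung, the tray lies outside that side, its axes parallel to the rinser's.
- seat_near (a point): Centre of the gap in the rinser's knuckle pair at rinser x -60 mm, on their bore axis (y -119, z 107 mm; the wall is 19 mm away), rinser's axes. The bore centre of knuckle_near belongs here. The gap is open above and below: nothing stops the tray at the right height.
- seat_far (a point): The same for the pair at rinser x +60 mm; the bore of knuckle_far must come to this point.
- stopper_a_center (a point): Centre of a white porcelain bottle stopper with a red washer, 26 mm across and 24 mm high, 18 g, standing loose on the tray's deck; it begins to slide when the tray is tipped about 15 to 23 degrees, so carry the tray level and smoothly.
- stopper_b_center (a point): The same for the second stopper.
- bottle_a_center (a point): Standing swing-top glass bottle, 74 mm across, 254 mm high, half-way up (120 mm); leave it alone.
- bottle_b_center (a point): A second such bottle; leave it alone.
- pin_mid (a point): Middle of the brass hinge pin, a rod 8 mm thick and 208 mm long with one end bent, lying on the table; leave it alone, a workmate will push it in.

How it is judged:
On the way, in this order (a step that is already met when the one before it is completed fails the run):
1. the held tray is tipped to between 30 and 52 degrees (angle between tray's own z axis and vertical between 0.52 and 0.91 rad and contact force between the fingers and tray above 3 N), for 0.2 s.
2. both stoppers lie in the trough and the tray is held level again (within 7 degrees) (x of stopper_a_center in the frame of rinser between -0.146 and 0.146 m and y of stopper_a_center in the frame of rinser between -0.096 and 0.096 m and z of stopper_a_center in the frame of rinser between 0.02 and 0.09 m and x of stopper_b_center in the frame of rinser between -0.146 and 0.146 m and y of stopper_b_center in the frame of rinser between -0.096 and 0.096 m and z of stopper_b_center in the frame of rinser between 0.02 and 0.09 m and angle between tray's own z axis and vertical below 0.12 rad and contact force between the fingers and tray above 3 N), for 0.2 s.
At the end, for the whole second after the job is handed in: Both tray bores within 3 mm of the rinser's bore axis and 4.5 mm along it; tray level within 5 degrees, still, gripped, pressing on the rinser with under 2 N; both stoppers in the trough; bottles and pin within 20 mm of their start (x of knuckle_near in the frame of seat_near between -0.0045 and 0.0045 m and y of knuckle_near in the frame of seat_near between -0.003 and 0.003 m and z of knuckle_near in the frame of seat_near between -0.003 and 0.003 m and x of knuckle_far in the frame of seat_far between -0.0045 and 0.0045 m and y of knuckle_far in the frame of seat_far between -0.003 and 0.003 m and z of knuckle_far in the frame of seat_far between -0.003 and 0.003 m and x of stopper_a_center in the frame of rinser between -0.146 and 0.146 m and y of stopper_a_center in the frame of rinser between -0.096 and 0.096 m and z of stopper_a_center in the frame of rinser between 0.02 and 0.09 m and x of stopper_b_center in the frame of rinser between -0.146 and 0.146 m and y of stopper_b_center in the frame of rinser between -0.096 and 0.096 m and z of stopper_b_center in the frame of rinser between 0.02 and 0.09 m and angle between tray's own z axis and vertical below 0.09 rad and contact force between the fingers and tray above 3 N and contact force between tray and rinser below 2 N and linear speed of tray below 0.02 m/s and distance of each of bottle_a_center, bottle_b_center, pin_mid from where it was at the start of the episode below 0.02 m); the arm keeps its last pose, push and grip.
It fails at once if the tray is banged against the rinser (over 30 N) (contact force between tray and rinser above 30 N).
It fails at once if a bottle or the hinge pin is shifted by more than 20 mm or a bottle is knocked over (not (distance of bottle_a_center from where it was at the start of the episode below 0.02 m) or not (distance of bottle_b_center from where it was at the start of the episode below 0.02 m) or not (distance of pin_mid from where it was at the start of the episode below 0.02 m) or angle between any of bottle_a_center, bottle_b_center's own z axis and vertical above 0.3 rad).
It also fails if it takes over 59 s, if anything falls off the work surface, if the arm or the gripper's body presses on something with over 40 N, if the wrist force passes 120 N, or if a joint passes its speed limit or range.

### The arm

A 6-joint arm with a two-finger parallel gripper is mounted at the origin on the work surface. World frame = base frame: x ahead of the robot, y to its left, z up, the work surface at z = 0. Lengths are in m, angles in rad, forces in N, time in s.
With the tool pointing down it reaches from about 0.3 to 0.75 m from the base axis. Payload 8.5 kg.
Tool frame: the origin (TCP) lies midway between the tips of the shut fingers; the grasp point (between the pads) lies 19 mm behind it; x points along the fingers, y is the direction in which the jaws open and shut, and the axes are right-handed (so a half turn about x gives the same grasp; the last joint's range is limited). The gripper opens to 88 mm and grips with 3 to 60 N. Pads are 18 mm wide; open, the fingers measure 123 mm over their backs; the gripper's body (75 mm by 187 mm) begins 45 mm behind the grasp point.
Start: joints at [-1.372, 0.381, 1.297, -0, 1.464, -0.215], TCP at [0.221, -0.504, 0.239] pointing down, gripper open.
Joint ranges: [-3.11, 3.11], [-0.89, 2.33], [0.22, 2.48], [-1.42, 4.56], [0.17, 2.85], [-2.88, 2.88]. Speed limits (rad/s): [2.39, 2.39, 3.14, 3.14, 3.14, 3.14].

### API

Orientations are given as a unit quaternion [x, y, z, w].
In Python, from rig import bot gives the robot as it stands. The module is installed in compiled form; this text tells all that it offers.
- The arm moves only by the shell command python3 -m pendant 'ROWS' [FORCE]. ROWS is JSON, a list of rows, each an object with "twist": the turn, a rotation vector about the tool's x, y, z in degrees, a list of three; "offset": the shift along the tool's x, y, z in cm, a list of three; "claw": the opening in per cent of the stroke, from 0 (shut) to 100 (fully open). In form: [{"twist": [ax, ay, az], "offset": [dx, dy, dz], "claw": claw}, ...]. A call has 1 to 10 rows; each row shifts and turns the commanded pose from where the row before left it, along the tool's axes as they then stand; what a row does not reach is not made up. A row lasts 1/10 s, in which the tool goes at most 50 mm and 8.59 degrees, less where a joint would pass 70% of its speed; a pose out of reach is approached as far as the arm can. A call is refused whole if a number of a shift passes 5 or a number of a turn 8.59, either way. A call with a gripper value outside its range is refused whole. The fingers move at their own pace and stop on an object; FORCE is the grip in N (left out, the last holds). Time passes only in rows, so rows that do not move let the fingers close. It gives the time, the measured TCP pose, the force and the opening at its end, in the units of the state.
- bot.read_state(): the state, without advancing time (a new reading comes with each control period).
- bot.camera(name): name is "side" or "top"; returns (picture, depth): 384x512x3 uint8, blue, green, red; 384x512 float32, m along the optical axis (not along the pixel's ray), 0 where there is no reading.
- bot.camera_params(name): a dict with "fx", "fy", "cx", "cy" (pixels), "pose" (4x4, takes a point from camera to world coordinates). Camera axes: x right, y down, z forward; pixel columns grow to the right and rows downward; lengths in m; the calibration is good to about 2 mm. A picture is of the moment at which its call begins. camera_params takes no time and is no camera call.
- bot.finish_job(): hands the job in, once; it reports no verdict.
The state is a dict: "time": time; "joint_positions": joint angles; "joint_velocities": joint speeds; "tau": joint torques, N m; "tcp_pos": TCP position; "tool_rot": TCP orientation; "contact_force": force on the tool from outside, world axes, zero at the start; "torque": the same for the moment, N m; "finger_gap": finger opening in m.
Only numpy, scipy, OpenCV 4.12 (cv2) and the standard library are available. Lean on these libraries where they do the work, as an engineer would, in place of code of your own. Each camera call takes 0.05 s, during which the arm holds its last target.

## Working session

There is one attempt and no reset: what is moved stays moved. The work goes in short steps, Python scripts to look and compute and a shell command to move; the robot and the scene stay as the last step left them, time stands still between calls to the robot, and variables do not carry over. Pictures are saved under pics/ and viewed, and the job is handed in when it is done.

```bash
ls; mkdir -p pics; python3 - <<'E'
from rig import bot
import cv2,numpy as np
print(bot.read_state())
for n in("side","top"):
    p,d=bot.camera(n); cv2.imwrite(f"pics/{n}0.png",p); np.save(f"{n}0_d.npy",d)
    c=bot.camera_params(n); print(n,{k:np.round(v,4).tolist() for k,v in c.items()})
E
```

```text
pics
{'time': 0.0, 'joint_positions': array([-1.37226556e+00,  3.81161702e-01,  1.29823214e+00,  2.64292251e-06,
        1.46357541e+00, -2.15317459e-01]), 'joint_velocities': array([-0.0009631 ,  0.00022351,  0.0006627 ,  0.0035262 , -0.00066192,
       -0.00092155]), 'tau': array([-9.53984411e-07, -4.37929952e+01, -2.24557221e+01,  7.13481428e-02,
        3.51788616e-02, -8.08781829e-05]), 'tcp_pos': array([ 0.2211099 , -0.50330319,  0.23816583]), 'tool_rot': array([ 0.69202729,  0.14576206, -0.69201726,  0.14478871]), 'contact_force': array([ 0.12470585,  0.31719952, -0.16885557]), 'torque': array([0.006982  , 0.03992984, 0.0310913 ]), 'finger_gap': 0.08830014494128376}
side {'fx': 347.1548, 'fy': 347.1548, 'cx': 253.5311, 'cy': 191.974, 'pose': [[-0.9319, -0.2455, 0.2671, 0.3731], [-0.3626, 0.6532, -0.6647, 0.4591], [-0.0113, -0.7163, -0.6977, 0.6714], [0.0, 0.0, 0.0, 1.0]]}
top {'fx': 349.8235, 'fy': 349.8235, 'cx': 251.3556, 'cy': 190.6237, 'pose': [[0.1003, -0.9701, 0.221, 0.3718], [-0.9949, -0.099, 0.0167, -0.092], [0.0057, -0.2215, -0.9751, 1.02], [0.0, 0.0, 0.0, 1.0]]}
```

View pics/side0.png

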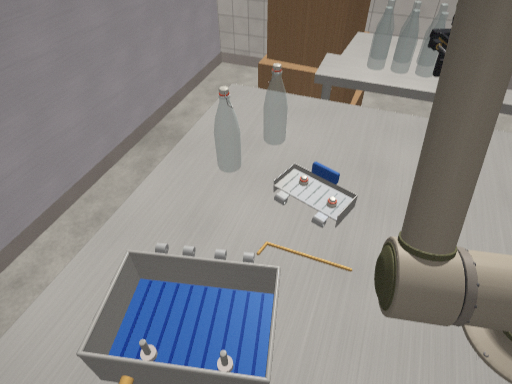

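View pics/top0.png

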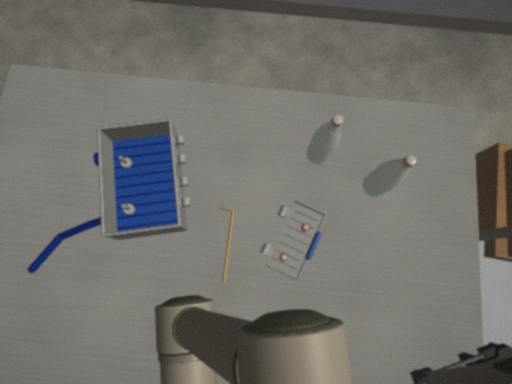

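The side view shows the tray at about (315,190), with its blue grip at (325,172) and its knuckles at (282,197) and (320,218). The rinser's four knuckles run from (161,248) to (249,257), the pin is at (305,257) and the bottles are beyond. The top view shows the same things: tray (295,240), rinser knuckles (180..186, 140..202). Next I'll measure these more exactly.

```bash
cat > h.py <<'E'
import cv2,numpy as np
from rig import bot
P={n:bot.camera_params(n) for n in("side","top")}
def ray(n,u,v):
    c=P[n];T=np.array(c["pose"]);d=T[:3,:3]@np.array([(u-c["cx"])/c["fx"],(v-c["cy"])/c["fy"],1.]);return T[:3,3],d
def plane(n,u,v,z):
    o,d=ray(n,u,v);return o+d*(z-o[2])/d[2]
def two(a,b):  # a=(u,v) side, b top
    o1,d1=ray("side",*a);o2,d2=ray("top",*b);d1=d1/np.linalg.norm(d1);d2=d2/np.linalg.norm(d2)
    s=np.linalg.lstsq(np.c_[d1,-d2],o2-o1,rcond=None)[0];p=o1+s[0]*d1;q=o2+s[1]*d2
    return (p+q)/2,np.linalg.norm(p-q)
def cloud(n,d):
    c=P[n];T=np.array(c["pose"]);v,u=np.mgrid[:d.shape[0],:d.shape[1]]
    X=np.stack([(u-c["cx"])/c["fx"]*d,(v-c["cy"])/c["fy"]*d,d],-1);return X@T[:3,:3].T+T[:3,3]
E
python3 - <<'E'
from h import *
for n,bx in(("side",[(140,230,120,40),(265,150,100,80)]),("top",[(90,110,110,140),(250,190,85,95)])):
    im=cv2.imread(f"pics/{n}0.png")
    for i,(x,y,w,h) in enumerate(bx):
        k=min(800//w,600//h); cv2.imwrite(f"pics/{n}_c{i}.png",cv2.resize(im[y:y+h,x:x+w],None,fx=k,fy=k,interpolation=cv2.INTER_CUBIC)); print(n,i,k)
    hsv=cv2.cvtColor(im,cv2.COLOR_BGR2HSV)
    m=cv2.inRange(hsv,(108,120,60),(128,255,255))
    N,l,s,c=cv2.connectedComponentsWithStats(m)
    for j in range(1,N):
        if s[j][4]>25: print(n,s[j],c[j])
    d=np.load(f"{n}0_d.npy");C=cloud(n,d)
    z=C[...,2][d>0];print(n,np.percentile(z,[5,50,95]))
E
```

```text
side 0 6
side 1 7
side [312 162  28  22 316] [325.19620253 172.61392405]
side [  109   279   165    98 11194] [196.79873146 325.44264785]
side [-0.74543492  0.0010996   0.37023259]
top 0 4
top 1 6
top [ 113  135   64   96 4933] [144.70403406 182.40482465]
top [ 94 154   4  10  32] [ 95.75 158.25]
top [ 29 219  72  53 516] [ 60.8624031  242.00581395]
top [307 233  14  26  94] [313.45744681 245.36170213]
top [-0.75473941 -0.00095851  0.49065132]
```

View pics/side_c0.png

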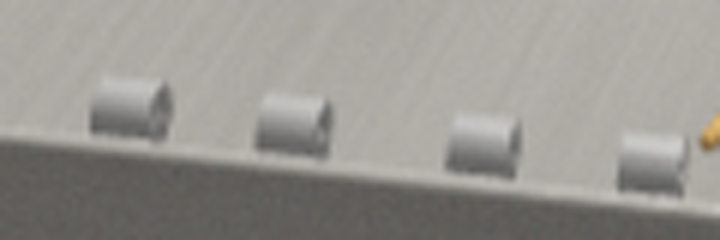

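View pics/side_c1.png

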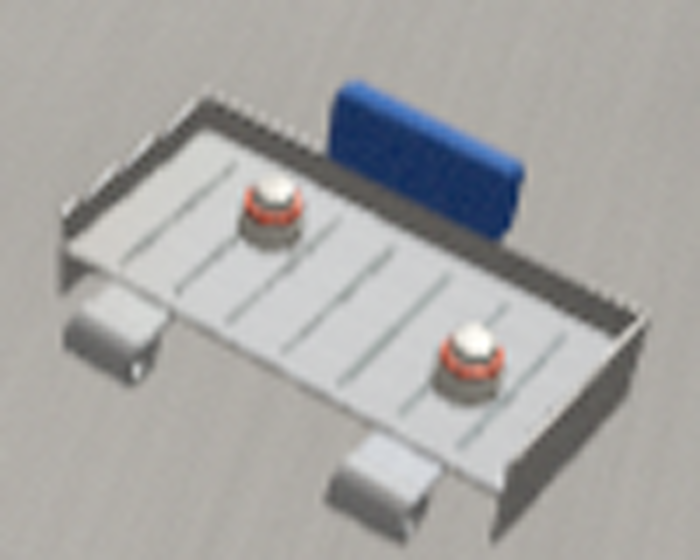

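View pics/top_c0.png

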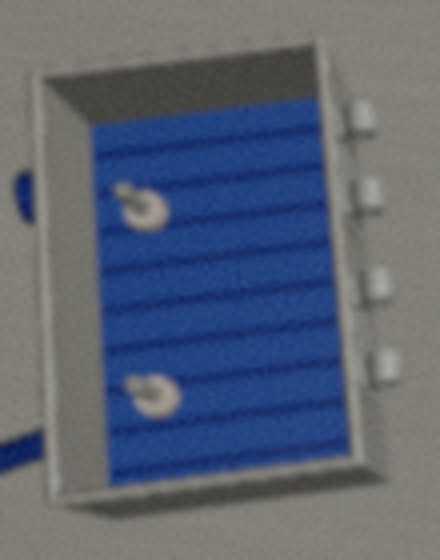

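View pics/top_c1.png

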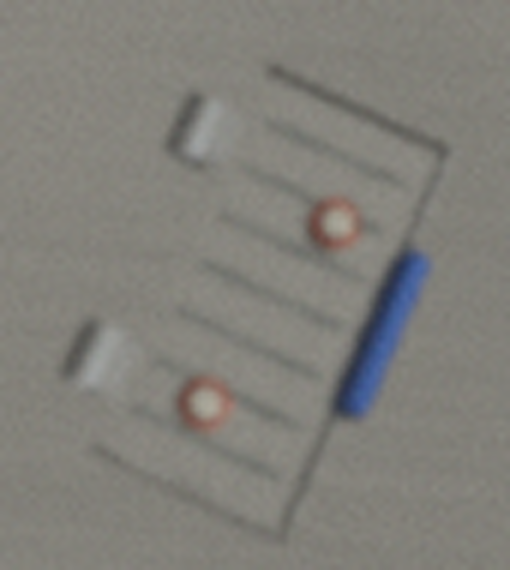

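```bash
python3 - <<'E'
from h import *
np.set_printoptions(precision=4,suppress=True)
S=[(161.8,248),(189,250.8),(220.7,254.3),(248.8,257.2)];T=[(180.25,139.75),(182.25,158.75),(184,181.5),(186.25,201.75)]
K=[]
for a,b in zip(S,T):
    p,e=two(a,b);K.append(p);print("rk",p,e)
print("rim top", [plane("top",u,v,.119) for u,v in((99,128.75),(170.5,120.5),(180.5,225.5),(103,234.25))])
c0=lambda x,y,k,o:(o[0]+x/k,o[1]+y/k)
s=lambda x,y:c0(x,y,7,(265,150)); t=lambda x,y:c0(x,y,6,(250,190))
for n,a,b in [("corner far grip",(205,96),(447,150)),("corner near grip",(648,318),(283,538)),("corner far hinge",(62,210),(272,70)),
  ("grip top end far",(352,83),(418,252)),("grip top end near",(517,165),(352,412)),
  ("kn far",(113,333),(200,128)),("kn near",(382,485),(98,355)),("stop far",(277,190),(337,222)),("stop near",(474,342),(206,403))]:
    print(n,*two(s(*a),t(*b)))
for n,z,(u,v) in [("botA cap",.254,(337,120)),("botB",.254,(410,160))]: print(n,plane("top",u,v,z))
for u,v in((222,207),(232,210),(224,281)): print("pin",plane("top",u,v,.004))
for n in("top","side"):
  d=np.load(f"{n}0_d.npy");C=cloud(n,d)
  print(n,"grip",np.median(C[(slice(240,252),slice(312,315)) if n=="top" else (slice(165,180),slice(318,332))].reshape(-1,3),0))
  for (u,v) in (T if n=="top" else S): 
      u,v=int(u),int(v);print(np.median(C[v-1:v+2,u-1:u+2].reshape(-1,3),0))
E
```

```text
rk [0.704  0.1346 0.1042] 0.0014382817424411572
rk [0.6496 0.1211 0.104 ] 0.0008401757378974411
rk [0.5862 0.1069 0.1051] 0.0009034974381138852
rk [0.5319 0.0931 0.1044] 0.0009174661440962317
rim top [array([0.7067, 0.3569, 0.119 ]), array([0.751 , 0.1656, 0.119 ]), array([0.4656, 0.096 , 0.119 ]), array([0.4233, 0.2901, 0.119 ])]
corner far grip [ 0.5459 -0.2878  0.042 ] 0.00354418365514905
corner near grip [ 0.3599 -0.2239  0.0408] 0.0005425087225116921
corner far hinge [ 0.5768 -0.2029  0.0419] 0.00551459648553689
grip top end far [ 0.4884 -0.2699  0.0801] 0.003073476507371698
grip top end near [ 0.4178 -0.245   0.0799] 0.0019686094488289697
kn far [ 0.548  -0.1736  0.0136] 0.0004955786788766292
kn near [ 0.4344 -0.1342  0.0139] 0.00013489918996826772
stop far [ 0.5044 -0.2379  0.0466] 0.00017481622498850374
stop near [ 0.4162 -0.1839  0.046 ] 0.0009020880896317056
botA cap [ 0.7357 -0.2626  0.254 ]
botB [ 0.6541 -0.4342  0.254 ]
pin [0.544  0.0065 0.004 ]
pin [ 0.5381 -0.0238  0.004 ]
pin [ 0.3349 -0.0242  0.004 ]
top grip [ 0.4521 -0.2541  0.0802]
[0.7006 0.1321 0.116 ]
[0.6477 0.1191 0.1162]
[0.5841 0.1041 0.1175]
[0.5312 0.0911 0.1179]
side grip [ 0.4577 -0.2516  0.0676]
[0.6993 0.1425 0.1153]
[0.6446 0.1272 0.1169]
[0.5837 0.1136 0.1162]
[0.5307 0.101  0.1159]
```

```bash
cat >> h.py <<'E'
from scipy.spatial.transform import Rotation as Ro
np.set_printoptions(precision=4,suppress=True)
def need(pos,R,lbl=""):
    s=bot.read_state();R0=Ro.from_quat(s["tool_rot"]);rv=(R0.inv()*Ro.from_matrix(R)).as_rotvec(degrees=True)
    dp=pos-s["tcp_pos"]
    print(lbl,"t",s["time"],"turn",rv,"off_now(cm)",R0.inv().apply(dp)*100,"off_after(cm)",R.T@dp*100,"| j",s["joint_positions"],"F",s["contact_force"],"gap",s["finger_gap"])
def toolR(yaw,tilt,sgn):
    """yaw/tilt of tray deg (tilt>0 hinge down), tool x=-tray z, tool y = sgn*tray y"""
    Rt=Ro.from_euler("z",yaw,degrees=True)*Ro.from_euler("x",-tilt,degrees=True)
    M=Rt.as_matrix();x=-M[:,2];y=sgn*M[:,1];return np.c_[x,y,np.cross(x,y)]
E
python3 - <<'E'
from h import *
s=bot.read_state();print(Ro.from_quat(s["tool_rot"]).as_matrix())
for sg in(1,-1): need(np.array([.454,-.2585,.12]),toolR(-19.1,0,sg),sg)
E
```

```text
[[-0.0003  0.4021 -0.9156]
 [ 0.0012 -0.9156 -0.4021]
 [-1.     -0.0012 -0.0003]]
1 t 0.1 turn [-137.1931   -0.091     0.0154] off_now(cm) [ 11.8453 -13.0393 -31.1679] off_after(cm) [11.8213 30.7585 13.998 ] | j [-1.3723  0.3811  1.2982 -0.      1.4636 -0.2153] F [ 0.1498 -0.7241  0.1027] gap 0.08825611282167585
-1 t 0.1 turn [42.8068  0.0122  0.0725] off_now(cm) [ 11.8453 -13.0393 -31.1679] off_after(cm) [ 11.8213 -30.7585 -13.998 ] | j [-1.3723  0.3811  1.2982 -0.      1.4636 -0.2153] F [ 0.1498 -0.7241  0.1027] gap 0.08825611282167585
```

```bash
python3 -m pendant '[{"twist":[8.56,0,0],"offset":[0,0,0],"claw":60},{"twist":[8.56,0,0],"offset":[0,0,0],"claw":60},{"twist":[8.56,0,0],"offset":[0,0,0],"claw":60},{"twist":[8.56,0,0],"offset":[0,0,0],"claw":60},{"twist":[8.56,0,0],"offset":[0,0,0],"claw":60}]'
python3 -m pendant '[{"twist":[0,0,0],"offset":[0,-2,-1],"claw":60},{"twist":[0,0,0],"offset":[0,-3.8,-1.7],"claw":60},{"twist":[0,0,0],"offset":[0.5,-3.8,-1.8],"claw":60},{"twist":[0,0,0],"offset":[1,-3.8,-1.7],"claw":60},{"twist":[0,0,0],"offset":[1.5,-3.8,-1.7],"claw":60},{"twist":[0,0,0],"offset":[1.5,-3.8,-1.7],"claw":60},{"twist":[0,0,0],"offset":[1.5,-3.8,-1.7],"claw":60},{"twist":[0,0,0],"offset":[1,-3.8,-1.7],"claw":60},{"twist":[0,0,0],"offset":[1,-2.1,-1],"claw":60},{"twist":[0,0,0],"offset":[0,0,0],"claw":60}]'
python3 - <<'E'
from h import *
need(np.array([.454,-.2585,.12]),toolR(-19.1,0,-1))
for n in("side","top"):
    p,d=bot.camera(n); cv2.imwrite(f"pics/{n}1.png",p)
E
```

```text
time: 0.6
tcp_pos: [0.2211, -0.5034, 0.2384]
tool_rot: [-0.697, 0.119, 0.697, 0.12]
contact_force: [-0.6, -1.2, 0.3]
finger_gap: 0.0533
time: 1.6
tcp_pos: [0.4547, -0.2567, 0.1573]
tool_rot: [-0.697, 0.115, 0.698, 0.117]
contact_force: [0.2, -0.2, -0.3]
finger_gap: 0.0526
 t 1.6 turn [0.222  0.1541 0.0874] off_now(cm) [3.7321 0.1952 0.0013] off_after(cm) [3.7323 0.1895 0.0106] | j [-0.7411  0.4099  1.5049  0.0003  1.2298  1.159 ] F [ 0.1668 -0.2182 -0.3261] gap 0.052627114134106076
```

View pics/side1.png

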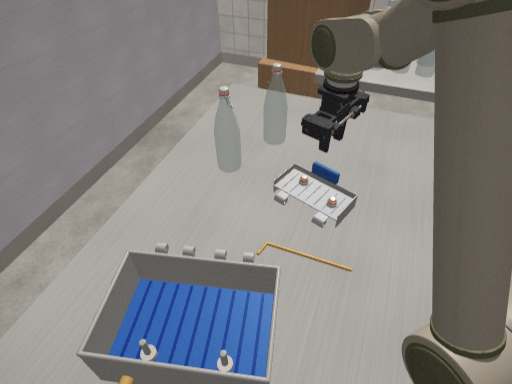

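The gripper is above the grip: its fingers are at about (330,135) in the picture and the grip is at (325,172). Now descending and closing.

```bash
python3 -m pendant '[{"twist":[0,0,0],"offset":[2,0.2,0],"claw":60},{"twist":[0,0,0],"offset":[3,0,0],"claw":60},{"twist":[0,0,0],"offset":[3,0,0],"claw":60},{"twist":[0,0,0],"offset":[1.8,0,0],"claw":60},{"twist":[0,0,0],"offset":[1.1,0,0],"claw":60},{"twist":[0,0,0],"offset":[0,0,0],"claw":60}]'
python3 - <<'E'
from h import *
need(np.array([.454,-.2585,.047]),toolR(-19.1,0,-1))
for n in("side",):
    p,d=bot.camera(n); cv2.imwrite(f"pics/{n}2.png",cv2.resize(p[60:260,220:460],None,fx=3,fy=3))
E
```

```text
time: 2.3
tcp_pos: [0.4525, -0.2618, 0.0491]
tool_rot: [-0.697, 0.117, 0.698, 0.118]
contact_force: [0.8, -0.2, -0.3]
finger_gap: 0.0526
 t 2.3 turn [-0.0695  0.0853  0.0313] off_now(cm) [ 0.2131 -0.3589 -0.0383] off_after(cm) [ 0.213  -0.3589 -0.0384] | j [-0.7512  0.5559  1.6326 -0.0001  0.9547  1.1543] F [ 0.7649 -0.23   -0.2939] gap 0.05263434377312783
```

View pics/side2.png

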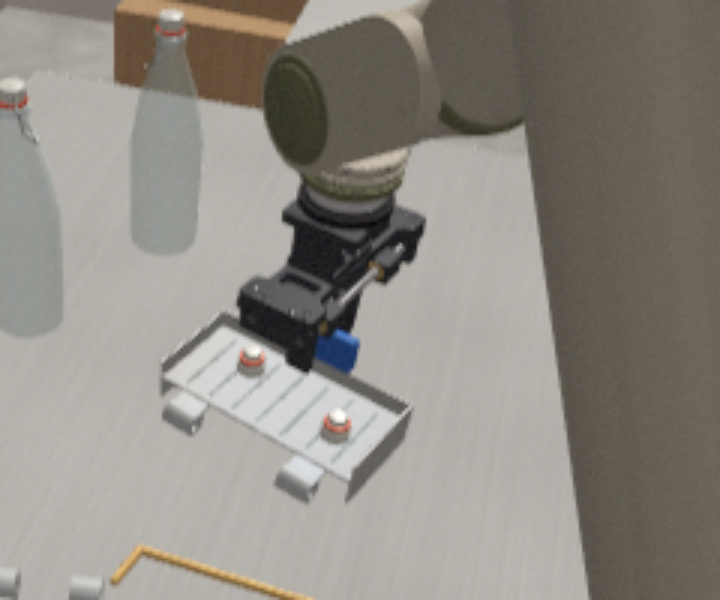

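The inner finger at (300,360) is clear of both stoppers and the grip is between the fingers. I'll correct 3.6 mm and close.

```bash
python3 -m pendant '[{"twist":[0,0,0],"offset":[0.15,-0.35,0],"claw":60},{"twist":[0,0,0],"offset":[0,0,0],"claw":60},{"twist":[0,0,0],"offset":[0,0,0],"claw":0},{"twist":[0,0,0],"offset":[0,0,0],"claw":0},{"twist":[0,0,0],"offset":[0,0,0],"claw":0},{"twist":[0,0,0],"offset":[0,0,0],"claw":0},{"twist":[0,0,0],"offset":[0,0,0],"claw":0},{"twist":[0,0,0],"offset":[0,0,0],"claw":0}]' 55
python3 - <<'E'
from h import *
need(np.array([.454,-.2585,.047]),toolR(-19.1,0,-1))
E
```

```text
time: 3.15
tcp_pos: [0.4544, -0.2577, 0.0483]
tool_rot: [0.697, -0.117, -0.697, -0.117]
contact_force: [-0.2, 0.1, 0.3]
finger_gap: 0.0133
 t 3.15 turn [-0.0032 -0.0006  0.0145] off_now(cm) [0.1292 0.0876 0.0104] off_after(cm) [0.1292 0.0876 0.0104] | j [-0.7429  0.5563  1.6354  0.0003  0.95    1.1611] F [-0.2093  0.0846  0.3279] gap 0.013285046410885439
```

```bash
python3 -m pendant '[{"twist":[0,0,0],"offset":[-0.5,0,0],"claw":0},{"twist":[0,0,0],"offset":[-1,0,0],"claw":0},{"twist":[0,0,0],"offset":[-2,0,0],"claw":0},{"twist":[0,0,0],"offset":[-2.5,0,0],"claw":0},{"twist":[0,0,0],"offset":[-3,0,0],"claw":0},{"twist":[0,0,0],"offset":[-3,0,0],"claw":0},{"twist":[0,0,0],"offset":[-2.5,0,0],"claw":0},{"twist":[0,0,0],"offset":[-1.5,0,0],"claw":0},{"twist":[0,0,0],"offset":[-0.5,0,0],"claw":0},{"twist":[0,0,0],"offset":[0,0,0],"claw":0}]'
python3 -m pendant '[{"twist":[0,0,0],"offset":[0,0,0],"claw":0},{"twist":[0,0,0],"offset":[0,0,0],"claw":0}]'
python3 - <<'E'
from h import *
need(np.array([.454,-.2585,.2133]),toolR(-19.1,0,-1))
for n,(x,y,w,h) in(("side",(230,60,160,130)),("top",(230,160,130,130))):
    p,d=bot.camera(n); cv2.imwrite(f"pics/{n}3.png",p);cv2.imwrite(f"pics/{n}3c.png",cv2.resize(p[y:y+h,x:x+w],None,fx=4,fy=4,interpolation=cv2.INTER_CUBIC))
E
```

```text
time: 4.15
tcp_pos: [0.4542, -0.2578, 0.2137]
tool_rot: [0.697, -0.117, -0.697, -0.117]
contact_force: [-0.5, -0.4, -5.7]
finger_gap: 0.0135
time: 4.35
tcp_pos: [0.454, -0.2576, 0.2123]
tool_rot: [-0.697, 0.117, 0.698, 0.118]
contact_force: [0.3, -0.3, -4.6]
finger_gap: 0.0133
 t 4.35 turn [0.0079 0.1094 0.0455] off_now(cm) [-0.1008  0.0895 -0.0286] off_after(cm) [-0.1006  0.0896 -0.0288] | j [-0.743   0.3541  1.4194 -0.      1.3702  1.161 ] F [ 0.3013 -0.2738 -4.623 ] gap 0.013331371804749614
```

View pics/side3c.png

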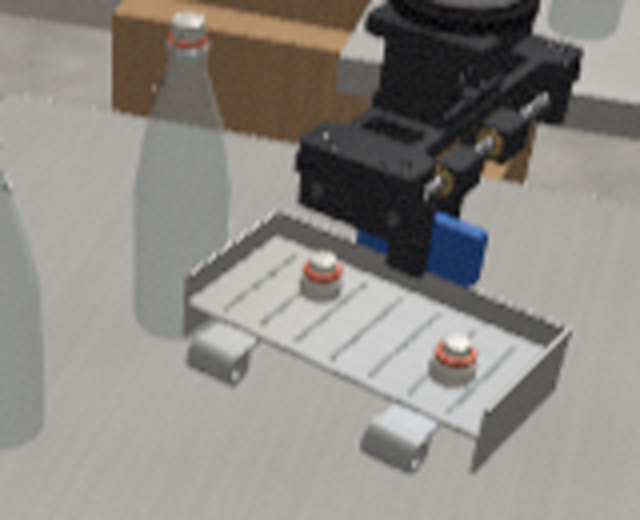

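View pics/top3c.png

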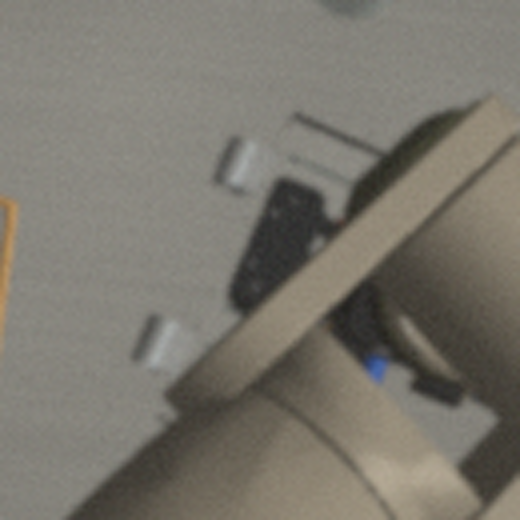

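The tray is lifted, level to the eye, with both stoppers standing on it. Side knuckles are at (285,148) and (329.5,169.5), top knuckles at (289.5,201) and (270,245.5). Next I'll work out where the tray sits in the tool.

```bash
python3 - <<'E'
from h import *
s=bot.read_state();R=Ro.from_quat(s["tool_rot"]).as_matrix();t=s["tcp_pos"]
f,e=two((285.25,148.5),(289.5,201.25));n,e2=two((329.5,169.5),(270,245.5))
print(f,e,n,e2,np.degrees(np.arctan2(f[1]-n[1],f[0]-n[0])))
m=(f+n)/2
print("mid in tool mm",R.T@(m-t)*1000)
print("expected (tool x down,y=-tray y,z)", "y -111.5")
# initial: predicted from first measurement
m0=(np.array([.548,-.1736,.0125])+np.array([.4344,-.1342,.0125]))/2; t0=np.array([.4544,-.2577,.0483])
print("initial mid in tool",R.T@(m0-t0)*1000)
K=np.array([.618,.114,.107]);
E
```

```text
[ 0.5457 -0.1734  0.1774] 8.531176800624452e-05 [ 0.4333 -0.1353  0.1773] 0.0007454901040534303 -18.72805994366664
mid in tool mm [  35.2629 -109.1612    0.3749]
expected (tool x down,y=-tray y,z) y -111.5
initial mid in tool [  35.8669 -110.1051   -0.872 ]
```

```bash
cat >> h.py <<'E'
YAW=13.6
Rr=Ro.from_euler("z",YAW,degrees=True).as_matrix()
K=np.array([.618,.114,.107]); RC=K-Rr@np.array([0,-.119,.107])   # rinser origin
TIT=np.array([0,-.047,.0475])  # TCP in tray coords
def rin(x,y,z): return RC+Rr@np.array([x,y,z])
E
python3 - <<'E'
from h import *
print(RC)
need(rin(0,-.125,.227),toolR(YAW,0,-1))
E
python3 -m pendant '[{"twist":[-1,0,0],"offset":[0,0,0],"claw":0},{"twist":[-2.5,0,0],"offset":[0,0,0],"claw":0},{"twist":[-4,0,0],"offset":[0,0,0],"claw":0},{"twist":[-4.5,0,0],"offset":[0,0,0],"claw":0},{"twist":[-4.5,0,0],"offset":[0,0,0],"claw":0},{"twist":[-4.5,0,0],"offset":[0,0,0],"claw":0},{"twist":[-4.5,0,0],"offset":[0,0,0],"claw":0},{"twist":[-4,0,0],"offset":[0,0,0],"claw":0},{"twist":[-2.2,0,0],"offset":[0,0,0],"claw":0},{"twist":[-1,0,0],"offset":[0,0,0],"claw":0}]'
python3 - <<'E'
from h import *
need(rin(0,-.125,.227),toolR(YAW,0,-1))
E
```

```text
[0.59   0.2297 0.    ]
 t 4.45 turn [-32.6939   0.0696   0.0579] off_now(cm) [ -1.4285 -39.9784  -3.6471] off_after(cm) [ -1.448  -31.6728 -24.6649] | j [-0.7431  0.354   1.4189 -0.      1.3703  1.161 ] F [-0.6791  0.0673 -4.5228] gap 0.013582245921419581
time: 5.45
tcp_pos: [0.4543, -0.2578, 0.2131]
tool_rot: [-0.702, -0.084, 0.702, -0.084]
contact_force: [0.4, -0.2, -4.1]
finger_gap: 0.0135
 t 5.45 turn [0.1018 0.0046 0.013 ] off_now(cm) [ -1.3857 -31.6457 -24.7057] off_after(cm) [ -1.3908 -31.6892 -24.6496] | j [-0.743   0.3533  1.4182  0.0001  1.3703  0.5886] F [ 0.3542 -0.2083 -4.0716] gap 0.013526843003275387
```

```bash
python3 -m pendant '[{"twist":[0,0,0],"offset":[-0.2,-0.39,-0.31],"claw":0},{"twist":[0,0,0],"offset":[-0.3,-1.03,-0.8],"claw":0},{"twist":[0,0,0],"offset":[-0.4,-1.66,-1.29],"claw":0},{"twist":[0,0,0],"offset":[-0.3,-2.13,-1.66],"claw":0},{"twist":[0,0,0],"offset":[-0.2,-2.37,-1.84],"claw":0},{"twist":[0,0,0],"offset":[0,-2.37,-1.84],"claw":0},{"twist":[0,0,0],"offset":[0,-2.37,-1.84],"claw":0},{"twist":[0,0,0],"offset":[0,-2.37,-1.84],"claw":0},{"twist":[0,0,0],"offset":[0,-2.37,-1.84],"claw":0},{"twist":[0,0,0],"offset":[0,-2.37,-1.84],"claw":0}]'
python3 -m pendant '[{"twist":[0,0,0],"offset":[0,-2.37,-1.84],"claw":0},{"twist":[0,0,0],"offset":[0,-2.37,-1.84],"claw":0},{"twist":[0,0,0],"offset":[0,-2.3,-1.8],"claw":0},{"twist":[0,0,0],"offset":[0,-2.13,-1.66],"claw":0},{"twist":[0,0,0],"offset":[0,-1.6,-1.25],"claw":0},{"twist":[0,0,0],"offset":[0,-1,-0.8],"claw":0},{"twist":[0,0,0],"offset":[0,-0.5,-0.36],"claw":0},{"twist":[0,0,0],"offset":[0,0,0],"claw":0},{"twist":[0,0,0],"offset":[0,0,0],"claw":0}]'
python3 - <<'E'
from h import *
need(rin(0,-.125,.227),toolR(YAW,0,-1))
for n in("side","top"):
    p,d=bot.camera(n); cv2.imwrite(f"pics/{n}4.png",p)
E
```

```text
time: 6.45
tcp_pos: [0.5557, -0.0311, 0.2275]
tool_rot: [0.702, 0.084, -0.702, 0.084]
contact_force: [0.3, 0.3, -3.8]
finger_gap: 0.0136
time: 7.35
tcp_pos: [0.6191, 0.1077, 0.2273]
tool_rot: [-0.702, -0.083, 0.702, -0.084]
contact_force: [-0.4, -0.7, -4.5]
finger_gap: 0.0134
 t 7.35 turn [-0.0254  0.0165 -0.014 ] off_now(cm) [ 0.031  -0.0355 -0.0394] off_after(cm) [ 0.031  -0.0354 -0.0394] | j [-0.0157  0.5286  1.081  -0.0003  1.5322  1.3182] F [-0.4354 -0.6741 -4.4633] gap 0.01344286145847205
```

View pics/side4.png

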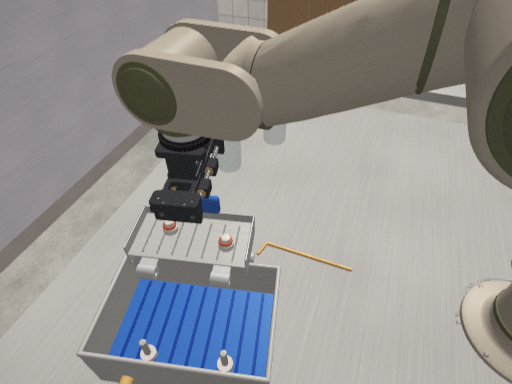

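View pics/top4.png

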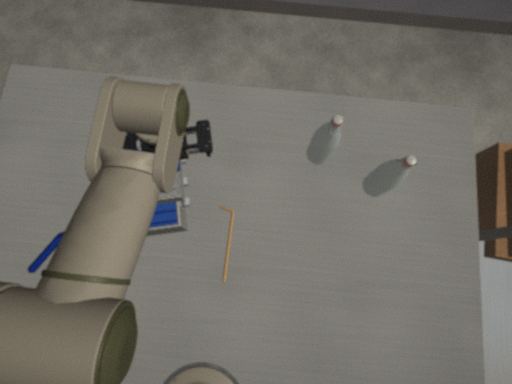

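Tray is level over the trough, stoppers at (169,226) and (226,241) in the side picture. I'll start with a small tip to check how the wrist responds.

```bash
python3 -m pendant '[{"twist":[0,0,4],"offset":[0,0,0],"claw":0},{"twist":[0,0,4],"offset":[0,0,0],"claw":0},{"twist":[0,0,0],"offset":[0,0,0],"claw":0}]'
python3 - <<'E'
from h import *
need(rin(0,-.125,.227),toolR(YAW,40,-1))
E
```

```text
time: 7.75
tcp_pos: [0.6189, 0.1088, 0.2273]
tool_rot: [0.706, 0.035, -0.695, 0.133]
contact_force: [0.4, 0.1, -3.6]
finger_gap: 0.0138
 t 7.75 turn [ 0.0625 -0.0079 31.9844] off_now(cm) [ 0.0409  0.0708 -0.0384] off_after(cm) [ 0.0722  0.0383 -0.0384] | j [ 0.0411  0.5276  1.0897 -0.1376  1.4976  1.3817] F [ 0.4287  0.1222 -3.6243] gap 0.013807804519900288
```

```bash
python3 -m pendant '[{"twist":[0,0,8],"offset":[0,0,0],"claw":0},{"twist":[0,0,8],"offset":[0,0,0],"claw":0},{"twist":[0,0,8],"offset":[0,0,0],"claw":0},{"twist":[0,0,8],"offset":[0,0,0],"claw":0},{"twist":[0,0,0],"offset":[0,0,0],"claw":0},{"twist":[0,0,0],"offset":[0,0,0],"claw":0},{"twist":[0,0,0],"offset":[0,0,0],"claw":0},{"twist":[0,0,0],"offset":[0,0,0],"claw":0},{"twist":[0,0,0],"offset":[0,0,0],"claw":0},{"twist":[0,0,0],"offset":[0,0,0],"claw":0}]'
python3 - <<'E'
from h import *
need(rin(0,-.125,.227),toolR(YAW,40,-1))
for n in("side","top"):
    p,d=bot.camera(n); cv2.imwrite(f"pics/{n}5.png",p)
E
```

```text
time: 8.75
tcp_pos: [0.6194, 0.1078, 0.2276]
tool_rot: [0.689, -0.161, -0.631, 0.318]
contact_force: [-0.7, -0.2, -3.6]
finger_gap: 0.0135
 t 8.75 turn [-0.0474 -0.0033  0.0442] off_now(cm) [ 0.0228 -0.0599 -0.0061] off_after(cm) [ 0.0227 -0.0599 -0.0062] | j [ 0.241   0.5881  1.1431 -0.7035  1.4503  1.6779] F [-0.6829 -0.1852 -3.5691] gap 0.013453523972158848
```

View pics/side5.png

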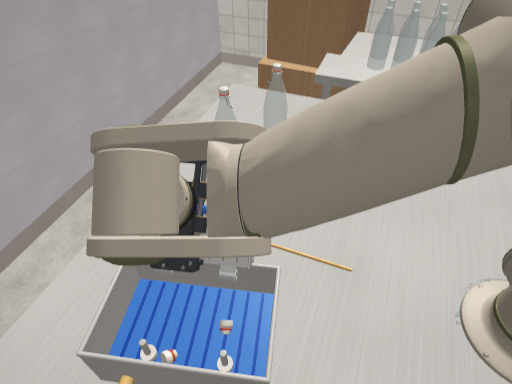

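Both stoppers lie in the trough at (169,355) and (226,326) in the side picture. Now levelling and backing off to above the seats.

```bash
python3 -m pendant '[{"twist":[0,0,-4],"offset":[0,0,0],"claw":0},{"twist":[0,0,-7],"offset":[0,0,0],"claw":0},{"twist":[0,0,-7],"offset":[0,0,0],"claw":0},{"twist":[0,0,-7],"offset":[0,0,0],"claw":0},{"twist":[0,0,-7],"offset":[0,0,0],"claw":0},{"twist":[0,0,-5],"offset":[0,0,0],"claw":0},{"twist":[0,0,-3],"offset":[0,0,0],"claw":0},{"twist":[0,0,0],"offset":[0,0,0],"claw":0},{"twist":[0,0,0],"offset":[0,0,0],"claw":0},{"twist":[0,0,0],"offset":[0,0,0],"claw":0}]'
python3 -m pendant '[{"twist":[0,0,0],"offset":[0,0,0],"claw":0},{"twist":[0,0,0],"offset":[0,1,0],"claw":0},{"twist":[0,0,0],"offset":[0,2,0],"claw":0},{"twist":[0,0,0],"offset":[0,2.5,0],"claw":0},{"twist":[0,0,0],"offset":[0,2.4,0],"claw":0},{"twist":[0,0,0],"offset":[0.7,1.6,0],"claw":0},{"twist":[0,0,0],"offset":[1,0.8,0],"claw":0},{"twist":[0,0,0],"offset":[0.6,0,0],"claw":0},{"twist":[0,0,0],"offset":[0,0,0],"claw":0},{"twist":[0,0,0],"offset":[0,0,0],"claw":0}]'
python3 - <<'E'
from h import *
need(rin(0,-.229,.200),toolR(YAW,0,-1))
for n,(x,y,w,h) in(("side",(130,150,160,120)),("top",(150,110,100,120))):
    p,d=bot.camera(n); cv2.imwrite(f"pics/{n}6.png",p);cv2.imwrite(f"pics/{n}6c.png",cv2.resize(p[y:y+h,x:x+w],None,fx=5,fy=5,interpolation=cv2.INTER_CUBIC))
E
```

```text
time: 9.85
tcp_pos: [0.6192, 0.1087, 0.2272]
tool_rot: [-0.702, -0.084, 0.702, -0.085]
contact_force: [-0.6, 0.2, -4.2]
finger_gap: 0.0135
time: 10.85
tcp_pos: [0.6434, 0.0091, 0.2042]
tool_rot: [-0.702, -0.084, 0.702, -0.084]
contact_force: [0.5, 0.2, -3.9]
finger_gap: 0.0133
 t 10.85 turn [0.0735 0.0119 0.0193] off_now(cm) [0.4182 0.2104 0.006 ] off_after(cm) [0.4183 0.2103 0.0058] | j [-0.1695  0.5708  1.0715  0.0002  1.4996  1.1626] F [ 0.4799  0.1681 -3.9201] gap 0.013273852076718738
```

View pics/side6c.png

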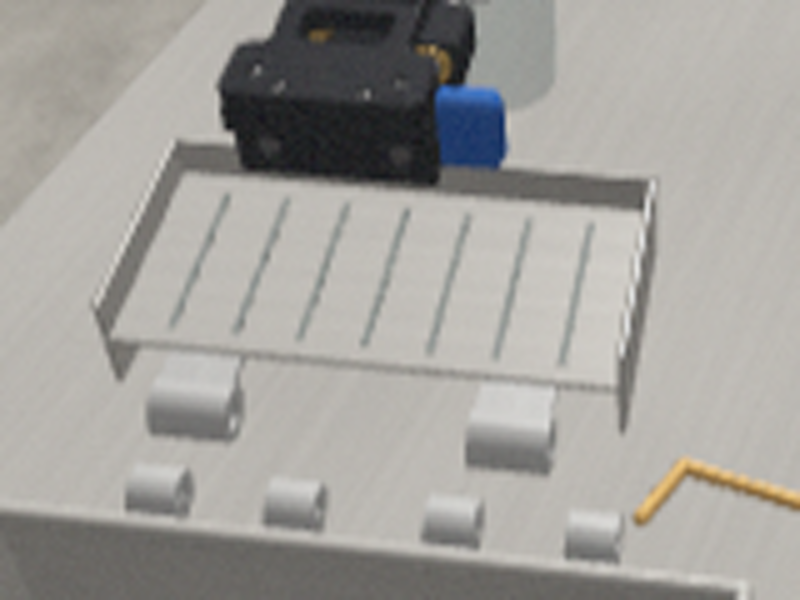

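View pics/top6c.png

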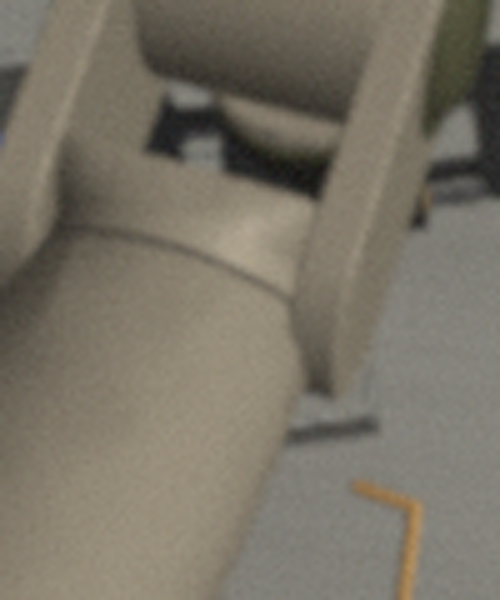

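View pics/side6.png

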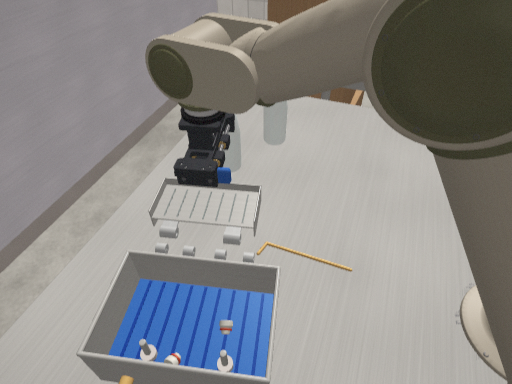

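The trough holds both stoppers and the tray is level and empty above the seats; the top view is blocked by the arm. I'll fit the 22 mm cylinders to the side depth for both sets of knuckles, so calibration errors cancel.

```bash
cat >> h.py <<'E'
from scipy.optimize import least_squares
def fit(C,box):
    """points of cloud C in pixel box(u0,v0,u1,v1) -> rinser frame circle fit r=11mm"""
    u0,v0,u1,v1=box;X=C[v0:v1,u0:u1].reshape(-1,3);return (X-RC)@Rr
def circ(Y,c0):
    f=lambda p:(np.hypot(Y[:,1]-p[0],Y[:,2]-p[1])-.011)
    r=least_squares(f,c0,loss="soft_l1",f_scale=.001);return r.x,np.std(f(r.x)),len(Y)
E
python3 - <<'E'
from h import *
p,d=bot.camera("side");np.save("side7_d.npy",d);cv2.imwrite("pics/side7.png",p)
s=bot.read_state();C=cloud("side",d)
Y=((C-RC)@Rr)
t=(s["tcp_pos"]-RC)@Rr;print("tcp in rinser",t)
# rinser knuckles
for c,x0 in [((-.119,.107),x) for x in(-.088,-.032,.032,.088)]:
    m=(abs(Y[...,0]-x0)<.014)&(np.hypot(Y[...,1]-c[0],Y[...,2]-c[1])<.017)&(d>0)&(Y[...,1]>c[0]-.02)&(Y[...,1]<-.104)
    print("rk",x0,circ(Y[m],c),"x",np.percentile(Y[m][:,0],[2,98]))
ct=(t[1]+.110,t[2]-.0355)
for x0 in(-.06,.06):
    m=(abs(Y[...,0]-x0)<.02)&(np.hypot(Y[...,1]-ct[0],Y[...,2]-ct[1])<.017)&(d>0)&(Y[...,1]>ct[0]-.002)
    print("tk",x0,ct,circ(Y[m],ct),"x",np.percentile(Y[m][:,0],[2,98]))
E
```

```text
tcp in rinser [ 0.0002 -0.2272  0.2048]
rk -0.088 (array([-0.1169,  0.1072]), np.float64(0.0013544652798699347), 115) x [-0.0975 -0.0781]
rk -0.032 (array([-0.1171,  0.1075]), np.float64(0.0018092151506390421), 122) x [-0.0416 -0.0214]
rk 0.032 (array([-0.1171,  0.1072]), np.float64(0.0019180276743588557), 125) x [0.0223 0.0423]
rk 0.088 (array([-0.1172,  0.1074]), np.float64(0.0019820434047984406), 128) x [0.0783 0.0982]
tk -0.06 (np.float64(-0.11723563488698661), np.float64(0.16925666721983887)) (array([-0.1148,  0.1683]), np.float64(0.0012432003342757044), 197) x [-0.0734 -0.044 ]
tk 0.06 (np.float64(-0.11723563488698661), np.float64(0.16925666721983887)) (array([-0.115 ,  0.1684]), np.float64(0.0014826188159659977), 197) x [0.0462 0.0763]
```

```bash
python3 -m pendant '[{"twist":[0,0,0],"offset":[0.5,0.2,0.1],"claw":0},{"twist":[0,0,0],"offset":[1,0,0],"claw":0},{"twist":[0,0,0],"offset":[0.5,0,0],"claw":0},{"twist":[0,0,0],"offset":[0,0,0],"claw":0},{"twist":[0,0,0],"offset":[0,0,0],"claw":0},{"twist":[0,0,0],"offset":[0,0,0],"claw":0},{"twist":[0,0,0],"offset":[0,0,0],"claw":0}]'
cat > m.py <<'E'
from h import *
import sys
q=[];L=int(sys.argv[1])
for i in range(L):
    p,d=bot.camera("side");C=cloud("side",d);Y=((C-RC)@Rr)
    s=bot.read_state();t=(s["tcp_pos"]-RC)@Rr;r=[*t]
    c=(-.1171,.1073);xs=[];cc=[]
    for x0 in(-.088,-.032,.032,.088):
        m=(abs(Y[...,0]-x0)<.014)&(np.hypot(Y[...,1]-c[0],Y[...,2]-c[1])<.016)&(d>0)&(Y[...,1]<-.104)
        cc.append(circ(Y[m],c)[0]);a=np.percentile(Y[m][:,0],[2,98]);xs.append(a.mean())
    r+=[np.mean(xs),*np.mean(cc,0)]
    ct=(t[1]+.1123,t[2]-.0364)
    for x0 in(-.06,.06):
        m=(abs(Y[...,0]-x0)<.0175)&(np.hypot(Y[...,1]-ct[0],Y[...,2]-ct[1])<.016)&(d>0)&(Y[...,1]>ct[0]-.002)
        r+=[np.percentile(Y[m][:,0],[2,98]).mean()-x0,*circ(Y[m],ct)[0]]
    q.append(r)
q=np.mean(q,0)*1000
print("tcp",q[:3],"rin",q[3:6],"near",q[6:9],"far",q[9:12],"F",s["contact_force"],"t",s["time"])
cv2.imwrite(sys.argv[2],cv2.resize(p[150:270,130:290],None,fx=5,fy=5,interpolation=cv2.INTER_CUBIC))
need(rin(-.0008,-.2294,.1437),toolR(YAW,0,-1))
E
python3 m.py 4 pics/s8.png
```

```text
time: 11.7
tcp_pos: [0.6432, 0.006, 0.1846]
tool_rot: [0.702, 0.084, -0.702, 0.084]
contact_force: [0.7, 0.1, -3.9]
finger_gap: 0.0137
tcp [  -0.9808 -229.8886  184.4452] rin [   0.1633 -117.0829  107.3307] near [  -0.0249 -117.5173  148.082 ] far [   0.1426 -118.0274  148.1086] F [ 0.1492 -0.1539 -3.751 ] t 11.9
 t 11.9 turn [ 0.013  -0.0096 -0.0038] off_now(cm) [ 4.0673 -0.0465 -0.0212] off_after(cm) [ 4.0673 -0.0463 -0.0218] | j [-0.1744  0.5839  1.1055  0.      1.452   1.1588] F [ 0.1492 -0.1539 -3.751 ] gap 0.013425449884635723
```

Aligned within 1 mm, so I'm lowering gently in two stages.

```bash
python3 -m pendant '[{"twist":[0,0,0],"offset":[0.2,-0.05,0],"claw":0},{"twist":[0,0,0],"offset":[0.4,0,0],"claw":0},{"twist":[0,0,0],"offset":[0.4,0,0],"claw":0},{"twist":[0,0,0],"offset":[0.4,0,0],"claw":0},{"twist":[0,0,0],"offset":[0.4,0,0],"claw":0},{"twist":[0,0,0],"offset":[0.4,0,0],"claw":0},{"twist":[0,0,0],"offset":[0.2,0,0],"claw":0},{"twist":[0,0,0],"offset":[0,0,0],"claw":0},{"twist":[0,0,0],"offset":[0,0,0],"claw":0}]'
python3 m.py 4 pics/s9.png
```

```text
time: 12.8
tcp_pos: [0.643, 0.0065, 0.1604]
tool_rot: [0.702, 0.084, -0.702, 0.084]
contact_force: [-0.1, 0.2, -4.0]
finger_gap: 0.0134
tcp [  -0.9462 -229.4074  160.4709] rin [   1.1153 -117.2786  107.4083] near [   0.348  -117.1423  124.1406] far [  -0.2988 -117.5125  124.148 ] F [-0.1392  0.5642 -3.9752] t 13.0
 t 13.0 turn [ 0.0087 -0.0185 -0.0056] off_now(cm) [ 1.6747  0.0018 -0.0168] off_after(cm) [ 1.6747  0.002  -0.0173] | j [-0.1737  0.6026  1.1419  0.      1.3967  1.1596] F [-0.1392  0.5642 -3.9752] gap 0.013440516085987682
```

View pics/s9.png

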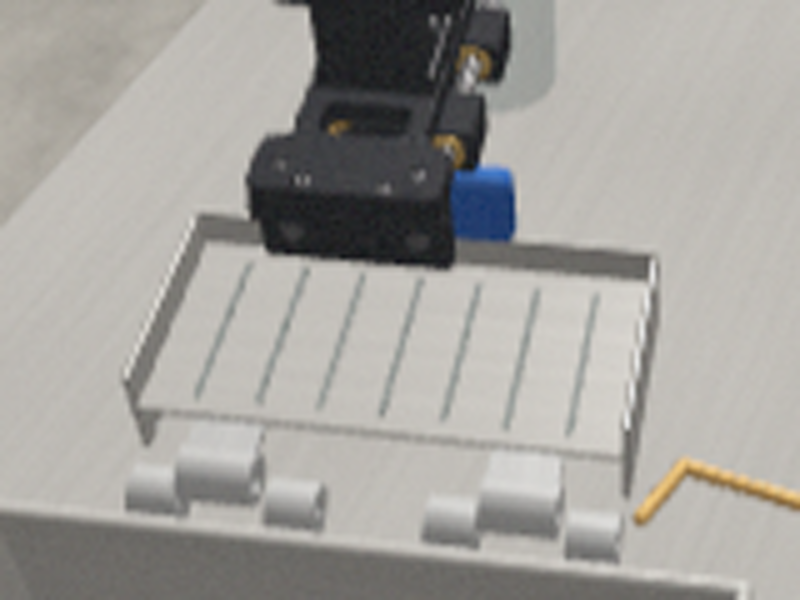

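The tray knuckles, at (220,475) and (522,505), sit between the rinser pairs with no contact. 16.8 mm remain.

```bash
python3 -m pendant '[{"twist":[0,0,0],"offset":[0.15,0,0],"claw":0},{"twist":[0,0,0],"offset":[0.25,0,0],"claw":0},{"twist":[0,0,0],"offset":[0.3,0,0],"claw":0},{"twist":[0,0,0],"offset":[0.3,0,0],"claw":0},{"twist":[0,0,0],"offset":[0.3,0,0],"claw":0},{"twist":[0,0,0],"offset":[0.2,0,0],"claw":0},{"twist":[0,0,0],"offset":[0.15,0,0],"claw":0},{"twist":[0,0,0],"offset":[0,0,0],"claw":0},{"twist":[0,0,0],"offset":[0,0,0],"claw":0},{"twist":[0,0,0],"offset":[0,0,0],"claw":0}]'
python3 m.py 5 pics/s10.png
```

```text
time: 14.0
tcp_pos: [0.643, 0.0065, 0.1439]
tool_rot: [0.702, 0.084, -0.702, 0.084]
contact_force: [-0.2, 0.1, -4.1]
finger_gap: 0.0135
tcp [  -1.0004 -229.3876  143.8555] rin [   0.2071 -117.0875  107.27  ] near [   0.0687 -117.1633  107.6292] far [   0.0304 -117.4558  107.413 ] F [ 0.397   0.0696 -3.7603] t 14.25
 t 14.25 turn [ 0.0087 -0.0038 -0.0027] off_now(cm) [ 0.0107  0.0008 -0.0231] off_after(cm) [ 0.0107  0.0008 -0.0231] | j [-0.1737  0.617   1.1651 -0.      1.3594  1.1596] F [ 0.397   0.0696 -3.7603] gap 0.013407635334050755
```

View pics/s10.png

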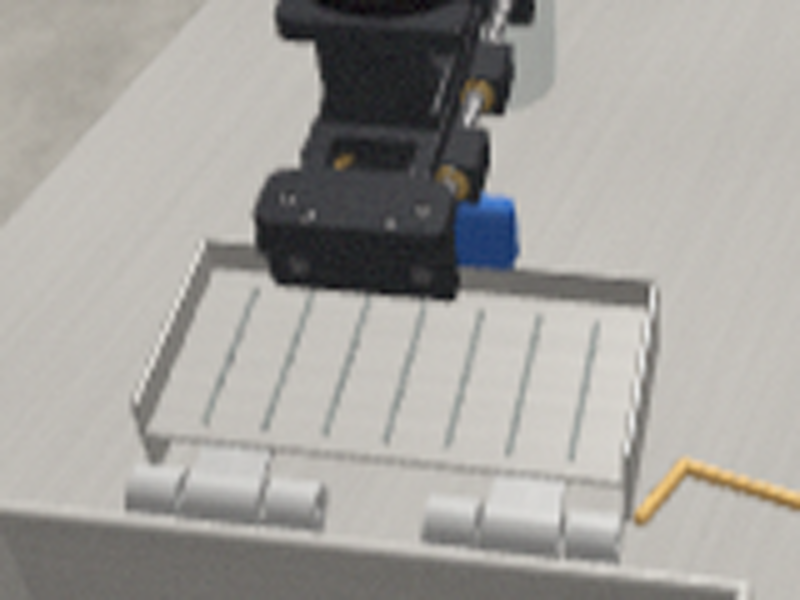

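The knuckles now form straight rows at about (226,490) and (522,520), with thin gaps on both sides. The wrist carries the same force as in free air. I'll take one last full look and then hand in.

```bash
python3 - <<'E'
from h import *
p,d=bot.camera("side");cv2.imwrite("pics/side11.png",p)
s=bot.read_state();print(s["contact_force"],s["joint_velocities"],s["finger_gap"])
C=(cloud("side",d)-RC)@Rr
for u,v in((172,358),(226,327)):
    print(np.median(C[v-2:v+3,u-2:u+3].reshape(-1,3),0))
E
```

```text
[-0.2875  0.4102 -3.2148] [ 0.002   0.0006  0.0007  0.0005 -0.0005  0.0007] 0.013647891326550124
[0.0205 0.0666 0.0485]
[-0.0611 -0.0022  0.0441]
```

View pics/side11.png

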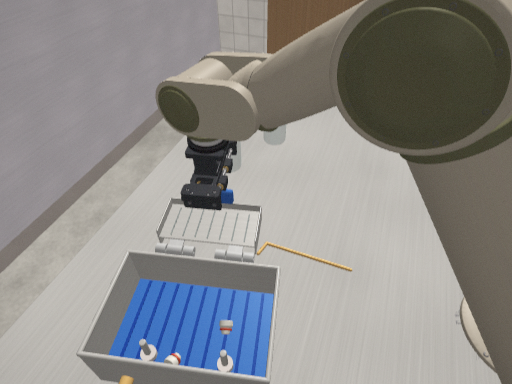

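Stoppers are in the trough at (172,358) and (226,327), the pin is where it was at (305,257), and the arm is still.

```bash
python3 -c "
from rig import bot
print(bot.finish_job())"
```

```text
the job is handed in; nothing more can be done
None
```

I tipped the tray to 40° over the trough, levelled it, and handed the job in at about 14.3 s with it held in the rinser's gaps. `finish_job()` reports no verdict, so this rests on my own checks.

- **Stoppers:** both slid off into the trough. The last picture and depth readings put them at about rinser (20, 67) and (-61, -2) mm.
- **Bore alignment:** measured with the side camera, the tray's bores are within about 0.4 mm of the rinser's bore axis. Along the axis they are within about 0.2 mm, going by the reading in free air just above the gaps.
- **Holding:** the tray looked level in the last picture and the tool was level to within 0.02°. The arm was still, and the force on the tool was 3.2–4.1 N over the last readings, much as in free air, so I found no sign of contact with the rinser.
- **Pin and bottles:** the pin looks unmoved. The arm partly hid the bottles in the last picture, but nothing was moved near them.

**What I couldn't confirm:**
- The arm blocked the top camera at the end, so the final fit comes from the side camera alone.
- The along-axis readings near the seat were less reliable because neighbouring knuckles crowd together there. One reading part-way down was about 1 mm off; it agreed again once the tray was down.

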